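Shoot the gate bolt of the valve-spring rack against its safety catch

ROBOT

A 6-joint arm with a two-finger parallel gripper is mounted at the origin on a cart in front of the work surface, level with it; the furniture and walls round the work are solid. World frame = base frame: x ahead of the robot, y to its left, z up, the work surface at z = 0. Lengths are in m, angles in degrees, forces in N, time in s.
With the tool pointing down it reaches from about 0.375 to 0.9 m from the base axis. Payload 3.1 kg.
Tool frame: the origin (TCP) lies at the very end of the fingers, on their centre line; the grasp point (between the pads) lies 19 mm behind it; z points along the fingers, y is the line along which they close (so a half turn about z gives the same grasp; the last joint's range is limited). The gripper opens to 87 mm and grips with 3 to 60 N. Pads are 19 mm wide; open, the fingers measure 117 mm over their backs; the gripper's body (75 mm by 190 mm) begins 51 mm behind the grasp point.
Start: joints at [-81.389, 30.224, 82.088, -0, 67.689, -10.227], TCP at [0.202, -0.591, 0.223] pointing down, gripper open.
Joint ranges: [-176.69, 176.69], [-43.24, 126.21], [12.49, 139.97], [-82, 262], [0, 151.66], [-163.58, 163.58]. Speed limits (degrees/s): [159.86, 159.86, 180, 180, 180, 180].

INTERFACE

Orientations are given as a 3x3 rotation matrix whose columns are the frame's x, y, z axes.
In Python, from rig import bot gives the robot as it stands.
- The arm moves only by the tool move_arm, never from a script. Its argument "increments" is a list of rows, each an object with "xyz": the shift along the tool's x, y, z in mm, a list of three; "roll": the turn about the tool's z in rad; "grip": the opening in per cent of the stroke, from 0 (shut) to 100 (fully open). A call has 1 to 5 rows; each row shifts and turns the commanded pose from where the row before left it, along the tool's axes as they then stand; what a row does not reach is not made up. A row lasts 1/12 s, in which the tool goes at most 41.7 mm and 7.16 degrees, less where a joint would pass 70% of its speed; a pose out of reach is approached as far as the arm can. A call is refused whole if a number of a shift passes 41.7 or a number of a turn 0.125, either way. A call with a gripper value outside its range is refused whole. The fingers move at their own pace and stop on an object; the grip force is fixed at half the most. Time passes only in rows, so rows that do not move let the fingers close. It gives the time, the measured TCP pose, the force, the opening and the grip force at its end, in the units of the state.
- bot.read_state(): the state, without advancing time (a new reading comes with each control period).
- bot.capture(name): name is "scene" or "top"; returns (picture, depth): 480x640x3 uint8, red, green, blue; 480x640 float32, m along the optical axis (not along the pixel's ray), 0 where there is no reading.
- bot.camera_model(name): a dict with "intrinsics" (3x3 intrinsics, pixels), "D" ([k1, k2, p1, p2, k3] as OpenCV has them; the pictures are not rectified), "rvec" (rotation vector, rad) and "tvec" (3), from world to camera coordinates, as OpenCV has them. Camera axes: x right, y down, z forward; pixel columns grow to the right and rows downward; lengths in m; the calibration is good to about 2 mm. A picture is of the moment at which its call begins. camera_model takes no time and is no camera call.
- bot.hand_in(): hands the job in; it is judged then, once.
Trained networks look in the newest picture that a camera, given by its name, has taken for a name from the list of things; names that differ only in an ending like _2 or _b are one class to them, and where a whole thing is asked for, a point or a joint stands for the part that bears it (a point fixed in the world has none). Each returns a list of dicts, best first, with "conf" (0 to 1); they miss things now and then, are a little off and sometimes report something else, mostly with a low value. They report only what shows in the picture. A call takes as long as a camera call.
- bot.spot_in(label, camera): "at" ([x, y, z] in m, in the coordinates of the camera as it stood for that picture, good to about 4 mm: the middle of the surface that is visible of it).
- bot.trace(label, camera): "mask" (480x640 bool, what is visible of it).
The state is a dict: "time_s": time; "joint_positions": joint angles; "qvel": joint speeds; "tau": joint torques, N m; "position": TCP position; "tcp_rot": TCP orientation; "force": force on the tool from outside, world axes, zero at the start; "moment": the same for the moment, N m; "opening": opening from 0.0 (shut) to 1.0 (fully open); "grasp_force": force on a finger pad.
Only numpy, scipy, OpenCV 4.12 (cv2) and the standard library are available. Lean on these libraries where they do the work, as an engineer would, in place of code of your own. Each camera call takes 0.05 s, during which the arm holds its last target. There are 200 camera calls.

TASK

Close the gate of the valve-spring rack: with one fingertip press the yellow spring safety catch right down and keep it down while the other fingertip pushes the red handle, sliding the bolt fully home across the mouth of the channel. Only then take the hand away so that the catch springs up again and locks the bolt. Only push and press: do not lift or shift the springs or anything else on the bench.

Things in the scene. Friction and masses are not known exactly. Their poses are not given: they have to be found in the camera images.
- rack: grey base plate 190 x 245 x 10 mm, fixed, with spring channel, gate bolt and catch. Origin at bench level; its frame gives the mm below as (x, y, z): x along the channel away from its mouth, y the way the bolt slides home, z up. Plate centre (13, -30). Channel walls along x at y = 17 and 67, tops z = 40. Bolt: 14 mm steel rod along y at x = 10, top z = 28; its guides at y = -115, 6 reach z = 34.
- bolt (a joint): slide of the bolt along the rack's +y (m): 0 drawn back, 0.046 fully home at its end stop, across the channel mouth. Starts at 0 to 0.003. About 2 N of friction; stays where left. Its lug meets the catch at 0.005 and cannot pass while the catch is up; from 0.039 on it is past, and the catch can spring up behind it and lock it.
- handle_back (a point): centre of the rear face (the one to push, facing the rack's -y) of the upright red handle on the bolt; moves with it. Handle: 30 mm wide along the rack's x, 10 mm thick along y, top at z = 66 mm. At bolt = 0 this point is at (10, -65, 46) in the rack's frame.
- catch (a joint): travel of the spring catch (m): 0 up (blocking), 0.010 pressed right down on its stop. Clears the bolt's lug from 0.004 on; below 0.005 while the bolt is between its ends counts as let up. The spring needs about 3 N to start, 7 N fully down; it rises by itself when let go.
- catch_top (a point): centre of the flat top of the catch's yellow press bar, 34 mm wide (rack x), 110 mm long (rack y), parallel to the bolt, 70 mm from the handle's centre line: a fingertip can slide along it while holding it down. At (-60, -55, 46) in the rack's frame when up, z = 36 right down; moves with it. All round bar and handle it is free above z = 34, but for the channel walls and springs.
- valve_spring_a: steel valve spring, 34 mm diameter, 45 mm tall, standing loose in the channel on the plate, nearer the mouth; origin at the centre of its underside. Not to be moved.
- valve_spring_b: steel valve spring, 35 mm diameter, 48 mm tall, standing loose in the channel behind the other; origin at the centre of its underside. Not to be moved.
- piston_a: loose aluminium piston, 90 mm diameter, 64 mm tall, standing on the bench to the left; origin at the centre of its underside. A bystander.
- torch: loose black torch, 132 x 35 x 35 mm, lying on the bench to the right; a bystander.
- marker_blue: loose blue marker pen, 131 x 14 x 16 mm, lying near the front edge at the left; a bystander.
- gasket_scraper: loose red-handled gasket scraper, 195 x 40 x 18 mm, lying on the bench to the right; a bystander.

How it is judged:
By the outcome, as a careful person would: the job done as asked, in the order asked, and still so for the second after the job is handed in, with the robot touching nothing.
It also fails if it takes over 32 s, if anything falls off the work surface, if the arm or the gripper's body presses on something with over 40 N, if the wrist force passes 120 N, or if a joint passes its speed limit or range.

## Working session

There is one attempt and no reset: what is moved stays moved. The work goes in short steps, Python scripts to look and compute and a tool call to move; the robot and the scene stay as the last step left them, time stands still between calls to the robot, and variables do not carry over. Pictures are saved under pics/ and viewed, at most 10 in all, crops included, and the job is handed in when it is done.

Besides the shell and the picture viewer there is one more tool, called after "Request:" in YAML: its name, and indented under it one key for each argument. move_arm: Moves the arm, as the interface text tells. Its arguments: {"type":"object","properties":{"increments":{"type":"array"}},"required":["increments"]}

```bash
mkdir -p pics; cat > h.py <<'E'
import numpy as np,cv2
from rig import bot
def cam(n):
    m=bot.camera_model(n);R=cv2.Rodrigues(np.array(m["rvec"],float))[0]
    return np.array(m["intrinsics"]),np.array(m["D"]),R,np.array(m["tvec"]).ravel()
def toworld(n,p):
    K,D,R,t=cam(n);return R.T@(np.array(p)-t)
def pts(n,mask,depth):
    K,D,R,t=cam(n);v,u=np.nonzero(mask&(depth>0))
    q=cv2.undistortPoints(np.c_[u,v].astype(float).reshape(-1,1,2),K,D)[:,0]
    z=depth[v,u];return (np.c_[q*z[:,None],z]-t)@R
E
python3 - <<'E'
from h import *
for n in("scene","top"):
    p,d=bot.capture(n);cv2.imwrite(f"pics/{n}0.png",p[:,:,::-1])
    np.save(f"d_{n}.npy",d);np.save(f"p_{n}.npy",p)
    for l in("handle_back","catch_top","valve_spring_a","rack"):
        r=bot.spot_in(l,n);print(n,l,[(round(x["conf"],2),toworld(n,x["at"]).round(3)) for x in r[:3]])
    K,D,R,t=cam(n);print(n,"cam at",-R.T@t)
s=bot.read_state();print(s["time_s"],s["position"],s["tcp_rot"],s["force"],s["opening"])
E
```

```text
scene handle_back [(0.65, array([ 0.618, -0.102,  0.036]))]
scene catch_top [(0.87, array([ 0.557, -0.102,  0.049])), (0.45, array([0.278, 0.335, 0.012]))]
scene valve_spring_a [(0.56, array([ 0.623, -0.006,  0.044])), (0.53, array([0.658, 0.011, 0.044]))]
scene rack [(0.57, array([ 0.62 , -0.102,  0.034]))]
scene cam at [-0.06333817  0.73542481  0.77222493]
top handle_back [(0.64, array([ 0.619, -0.108,  0.028])), (0.51, array([ 0.563, -0.11 ,  0.045]))]
top catch_top [(0.66, array([ 0.562, -0.107,  0.044]))]
top valve_spring_a [(0.47, array([0.662, 0.017, 0.043])), (0.44, array([ 0.618, -0.001,  0.042]))]
top rack [(0.97, array([ 0.61 , -0.081,  0.005]))]
top cam at [ 0.32588511 -0.0299689   1.16252259]
0.5 [ 0.20184934 -0.59145592  0.22248753] [[ 9.46420624e-01  3.22936529e-01 -2.14211136e-05]
 [ 3.22936529e-01 -9.46420617e-01  1.15759169e-04]
 [ 1.71094807e-05 -1.16474525e-04 -9.99999993e-01]] [0.00849892 0.59622465 0.71904733] 1.0023694770704772
```

View pics/scene0.png

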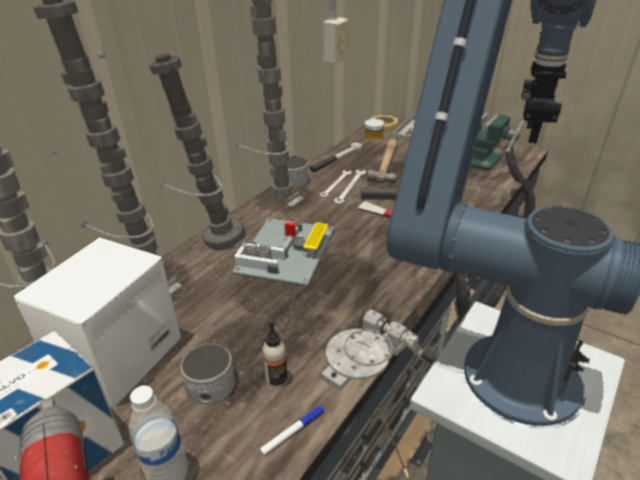

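View pics/top0.png

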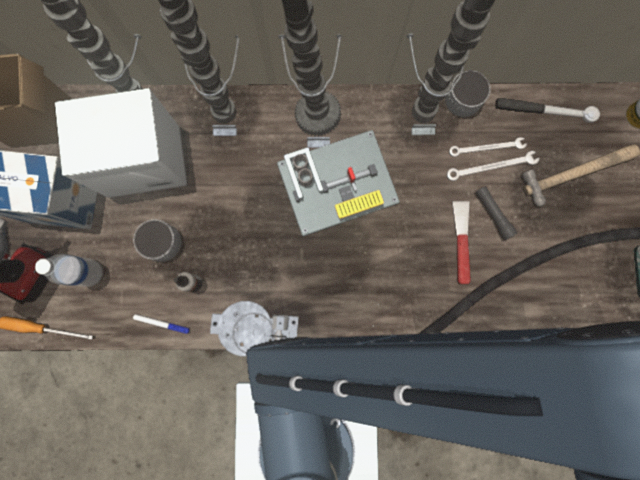

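The scene view shows the rack near (285, 250), with the red handle at (290, 228) and the yellow bar at (316, 236). In the top view the handle is at (351, 175), the bar at (360, 205), and the rack is turned by about 17°. I'll fit the rack pose from the coloured parts and the plate.

```bash
python3 - <<'E'
from h import *
for n in("scene","top"):
    p=np.load(f"p_{n}.npy");d=np.load(f"d_{n}.npy")
    h=cv2.cvtColor(p,cv2.COLOR_RGB2HSV);H,S,V=[h[...,i] for i in range(3)]
    box=np.zeros((480,640),bool)
    if n=="top": box[120:245,270:405]=1
    else: box[210:290,225:345]=1
    for c,m in(("yel",(H>20)&(H<35)&(S>150)&(V>90)),("red",((H<8)|(H>172))&(S>140)&(V>70))):
        P=pts(n,m&box,d); zt=np.percentile(P[:,2],90)
        T=P[np.abs(P[:,2]-zt)<.005]
        r=cv2.minAreaRect((T[:,:2]*1000).astype(np.float32))
        print(n,c,len(P),"z90",zt.round(4),"mean top",T.mean(0).round(4),"rect",[np.round(x,1) for x in r])
    P=pts(n,box,d);A=P[(np.abs(P[:,2]-.010)<.004)]
    print(n,"plate rect",[np.round(x,1) for x in cv2.minAreaRect((A[:,:2]*1000).astype(np.float32))], np.median(A[:,2]))
    for l in("rack",):
        bot.capture(n) 
        r=bot.trace(l,n)
        if r:
            P=pts(n,r[0]["mask"],d);A=P[(np.abs(P[:,2]-.010)<.005)]
            print(n,"trace plate",r[0]["conf"],[np.round(x,1) for x in cv2.minAreaRect((A[:,:2]*1000).astype(np.float32))])
E
```

```text
scene yel 362 z90 0.0483 mean top [ 0.554  -0.1173  0.0465] rect [array([ 555.3, -120.3]), array([ 33.6, 114.2]), np.float64(19.2)]
scene red 119 z90 0.0658 mean top [ 0.621  -0.1015  0.0652] rect [array([ 622.9, -101.4]), array([26.6,  9.9]), np.float64(16.3)]
scene plate rect [array([642.9, -63.7]), array([247.6, 249.7]), np.float64(19.3)] 0.010317137048971059
scene trace plate 0.97 [array([615.9, -73.2]), array([190. , 249.7]), np.float64(19.5)]
top yel 15 z90 0.0482 mean top [ 0.5441 -0.1347  0.0459] rect [array([ 541.4, -126.6]), array([  2.6, 101.6]), np.float64(18.0)]
top red 53 z90 0.0662 mean top [ 0.6226 -0.106   0.065 ] rect [array([ 623.3, -106. ]), array([25.4,  8. ]), np.float64(18.5)]
top plate rect [array([652.3, -91.9]), array([265.9, 301.5]), np.float64(14.4)] 0.009454353192270913
top trace plate 0.58 [array([618.3, -77.7]), array([190.7, 245. ]), np.float64(18.9)]
```

Request:
move_arm:
  increments:
    - {"xyz": [26, -15, 0], "roll": 0, "grip": 63}
    - {"xyz": [26, -15, 0], "roll": 0, "grip": 63}
    - {"xyz": [26, -15, 0], "roll": 0, "grip": 63}
    - {"xyz": [26, -15, 0], "roll": 0, "grip": 63}
    - {"xyz": [26, -15, 0], "roll": 0, "grip": 63}

```text
time_s: 1.12
position: [0.3013, -0.4775, 0.2226]
tcp_rot: [[0.947, 0.322, 0.0], [0.322, -0.947, -0.0], [0.0, 0.0, -1.0]]
force: [0.2, 0.3, 0.4]
opening: 0.706
grasp_force: 0.0
```

Request:
move_arm:
  increments:
    - {"xyz": [26, -15, 0], "roll": 0, "grip": 63}
    - {"xyz": [26, -15, 0], "roll": 0, "grip": 63}
    - {"xyz": [26, -15, 0], "roll": 0, "grip": 63}
    - {"xyz": [26, -15, 0], "roll": 0, "grip": 63}
    - {"xyz": [26, -15, 0], "roll": 0, "grip": 63}

```text
time_s: 1.53
position: [0.4003, -0.3645, 0.2228]
tcp_rot: [[0.946, 0.323, 0.0], [0.323, -0.946, -0.0], [0.0, 0.0, -1.0]]
force: [0.8, 0.1, 0.2]
opening: 0.635
grasp_force: 0.0
```

Request:
move_arm:
  increments:
    - {"xyz": [26, -15, 0], "roll": 0, "grip": 63}
    - {"xyz": [26, -15, 0], "roll": 0, "grip": 63}
    - {"xyz": [26, -15, 0], "roll": 0, "grip": 63}
    - {"xyz": [26, -15, 0], "roll": 0, "grip": 63}
    - {"xyz": [26, -15, 0], "roll": 0, "grip": 63}

```text
time_s: 1.95
position: [0.4992, -0.2514, 0.2228]
tcp_rot: [[0.946, 0.323, 0.0], [0.323, -0.946, -0.0], [0.0, 0.0, -1.0]]
force: [0.7, -0.8, 0.3]
opening: 0.627
grasp_force: 0.0
```

Request:
move_arm:
  increments:
    - {"xyz": [26, -15, 0], "roll": 0, "grip": 63}
    - {"xyz": [26, -15, 0], "roll": 0, "grip": 63}
    - {"xyz": [26, -15, 0], "roll": 0, "grip": 63}
    - {"xyz": [26, -15, 0], "roll": 0, "grip": 63}
    - {"xyz": [0, 0, 0], "roll": 0, "grip": 63}

```text
time_s: 2.37
position: [0.5806, -0.1582, 0.2228]
tcp_rot: [[0.945, 0.327, 0.003], [0.327, -0.945, 0.001], [0.003, -0.0, -1.0]]
force: [0.6, 0.0, -0.1]
opening: 0.63
grasp_force: 0.0
```

Request:
move_arm:
  increments:
    - {"xyz": [0, 0, 0], "roll": -0.12, "grip": 63}
    - {"xyz": [0, 0, 0], "roll": -0.12, "grip": 63}
    - {"xyz": [0, 0, 0], "roll": -0.12, "grip": 63}
    - {"xyz": [0, 0, 0], "roll": -0.12, "grip": 63}
    - {"xyz": [0, 0, 0], "roll": -0.12, "grip": 63}

```text
time_s: 2.78
position: [0.577, -0.1626, 0.2226]
tcp_rot: [[0.594, 0.804, -0.0], [0.804, -0.594, -0.0], [-0.0, -0.0, -1.0]]
force: [-1.0, -0.4, 0.1]
opening: 0.63
grasp_force: 0.0
```

Request:
move_arm:
  increments:
    - {"xyz": [0, 0, 0], "roll": -0.12, "grip": 63}
    - {"xyz": [0, 0, 0], "roll": -0.12, "grip": 63}
    - {"xyz": [0, 0, 0], "roll": -0.12, "grip": 63}
    - {"xyz": [0, 0, 0], "roll": -0.12, "grip": 63}
    - {"xyz": [0, 0, 0], "roll": -0.12, "grip": 63}

```text
time_s: 3.2
position: [0.577, -0.1627, 0.2226]
tcp_rot: [[0.036, 0.999, -0.0], [0.999, -0.036, -0.0], [-0.0, -0.0, -1.0]]
force: [-0.6, 0.1, -0.1]
opening: 0.634
grasp_force: 0.0
```

Request:
move_arm:
  increments:
    - {"xyz": [0, 0, 0], "roll": -0.12, "grip": 63}
    - {"xyz": [0, 0, 0], "roll": -0.12, "grip": 63}
    - {"xyz": [0, 0, 0], "roll": -0.12, "grip": 63}
    - {"xyz": [0, 0, 0], "roll": 0, "grip": 63}

```text
time_s: 3.53
position: [0.577, -0.1627, 0.2226]
tcp_rot: [[-0.314, 0.949, -0.0], [0.949, 0.314, -0.0], [-0.0, -0.0, -1.0]]
force: [0.2, 0.5, 0.5]
opening: 0.628
grasp_force: 0.0
```

Request:
move_arm:
  increments:
    - {"xyz": [6, 9, 30], "roll": -0.01, "grip": 63}
    - {"xyz": [6, 9, 30], "roll": 0, "grip": 63}
    - {"xyz": [6, 10, 30], "roll": 0, "grip": 63}
    - {"xyz": [0, 0, 40], "roll": 0, "grip": 63}
    - {"xyz": [0, 0, 15], "roll": 0, "grip": 63}

```text
time_s: 3.95
position: [0.5956, -0.1349, 0.073]
tcp_rot: [[-0.32, 0.948, -0.007], [0.948, 0.32, 0.003], [0.005, -0.005, -1.0]]
force: [-1.5, -1.0, 0.7]
opening: 0.633
grasp_force: 0.0
```

```bash
python3 - <<'E'
from h import *
a=np.radians(18.9);R=np.array([[np.cos(a),-np.sin(a)],[np.sin(a),np.cos(a)]]);o=np.array([595,-50.5])
s=bot.read_state();print(s["time_s"],s["position"],R.T@(s["position"][:2]*1000-o),s["force"],s["opening"],np.degrees(np.arctan2(s["tcp_rot"][1][0],s["tcp_rot"][0][0])))
ims=[]
for n,(r0,r1,c0,c1) in dict(scene=(190,310,215,375),top=(110,260,260,420)).items():
    p,d=bot.capture(n);np.save(f"d1_{n}.npy",d);np.save(f"p1_{n}.npy",p)
    ims.append(cv2.resize(p[r0:r1,c0:c1,::-1],(400,400*(r1-r0)//(c1-c0)),interpolation=cv2.INTER_CUBIC))
    K,D,Rc,t=cam(n)
    for y in(-35,35):
        w=np.array(s["position"])+np.array(s["tcp_rot"])@[0,y/1000,0]
        print(n,"tip",y,cv2.projectPoints(w.reshape(1,3),cv2.Rodrigues(Rc)[0],t,K,D)[0].ravel().round(1))
h=max(i.shape[0] for i in ims)
cv2.imwrite("pics/c1.png",np.hstack([cv2.copyMakeBorder(i,0,h-i.shape[0],0,0,cv2.BORDER_CONSTANT) for i in ims]))
E
```

```text
3.95 [ 0.59555468 -0.13487908  0.0730418 ] [-26.80708215 -80.00948256] [-1.52618964 -0.96578708  0.74442587] 0.6328521202793579 108.6335426833013
scene tip -35 [318.8 220.2]
scene tip 35 [292.5 216.6]
top tip -35 [369.7 198.3]
top tip 35 [359.3 169.6]
```

View pics/c1.png

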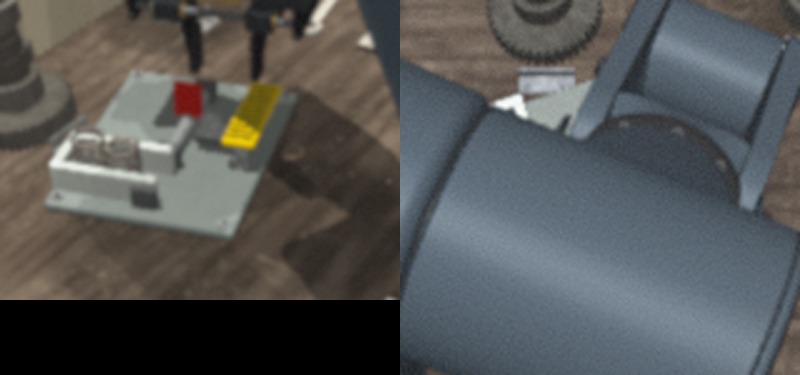

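The crop shows one finger just behind the red handle, at (193, 68), and the other above the yellow bar, at (257, 75). The top view is blocked by the arm. I'll go down onto the bar.

Request:
move_arm:
  increments:
    - {"xyz": [-1, 0, 12], "roll": -0.003, "grip": 63}
    - {"xyz": [0, 0, 10], "roll": 0, "grip": 63}
    - {"xyz": [0, 0, 0], "roll": 0, "grip": 63}
    - {"xyz": [0, 0, 3], "roll": 0, "grip": 63}
    - {"xyz": [0, 0, 0], "roll": 0, "grip": 63}

```text
time_s: 4.47
position: [0.5988, -0.1375, 0.053]
tcp_rot: [[-0.325, 0.946, 0.001], [0.946, 0.325, -0.0], [-0.001, 0.001, -1.0]]
force: [-0.1, -0.1, 0.6]
opening: 0.633
grasp_force: 0.0
```

Request:
move_arm:
  increments:
    - {"xyz": [0, 0, 3], "roll": 0, "grip": 63}
    - {"xyz": [0, 0, 3], "roll": 0, "grip": 63}
    - {"xyz": [0, 0, 2], "roll": 0, "grip": 63}
    - {"xyz": [0, 0, 0], "roll": 0, "grip": 63}

```text
time_s: 4.8
position: [0.5989, -0.1374, 0.0448]
tcp_rot: [[-0.325, 0.946, 0.001], [0.946, 0.325, -0.0], [-0.001, 0.001, -1.0]]
force: [-0.4, 0.2, 2.9]
opening: 0.632
grasp_force: 1.5
```

Request:
move_arm:
  increments:
    - {"xyz": [0, 0, 3], "roll": 0, "grip": 63}
    - {"xyz": [0, 0, 3], "roll": 0, "grip": 63}
    - {"xyz": [0, 0, 2], "roll": 0, "grip": 63}
    - {"xyz": [0, 0, 0], "roll": 0, "grip": 63}

```text
time_s: 5.13
position: [0.5989, -0.1375, 0.0367]
tcp_rot: [[-0.325, 0.946, 0.001], [0.946, 0.325, -0.001], [-0.001, 0.001, -1.0]]
force: [0.4, -0.4, 5.6]
opening: 0.628
grasp_force: 3.1
```

Request:
move_arm:
  increments:
    - {"xyz": [0, 0, 1], "roll": 0, "grip": 63}
    - {"xyz": [0, 0, 1], "roll": 0, "grip": 63}
    - {"xyz": [0, 0, 0], "roll": 0, "grip": 63}

```text
time_s: 5.38
position: [0.599, -0.1375, 0.036]
tcp_rot: [[-0.325, 0.946, 0.001], [0.946, 0.325, -0.001], [-0.001, 0.001, -1.0]]
force: [-1.4, -0.2, 11.7]
opening: 0.628
grasp_force: 5.7
```

The catch is on its stop at z = 36 mm with about 12 N. Now I'll slide the bolt.

Request:
move_arm:
  increments:
    - {"xyz": [4, 0, 0], "roll": 0, "grip": 63}
    - {"xyz": [4, 0, 0], "roll": 0, "grip": 63}
    - {"xyz": [4, 0, 0], "roll": 0, "grip": 63}
    - {"xyz": [4, 0, 0], "roll": 0, "grip": 63}
    - {"xyz": [0, 0, 0], "roll": 0, "grip": 63}

```text
time_s: 5.8
position: [0.5965, -0.125, 0.0364]
tcp_rot: [[-0.327, 0.945, 0.007], [0.945, 0.327, -0.006], [-0.008, 0.005, -1.0]]
force: [1.3, -6.8, 7.1]
opening: 0.632
grasp_force: 4.2
```

Request:
move_arm:
  increments:
    - {"xyz": [3, 0, 0.5], "roll": 0, "grip": 63}
    - {"xyz": [3, 0, 0], "roll": 0, "grip": 63}
    - {"xyz": [3, 0, 0], "roll": 0, "grip": 63}
    - {"xyz": [3, 0, 0], "roll": 0, "grip": 63}

```text
time_s: 6.13
position: [0.594, -0.1153, 0.0364]
tcp_rot: [[-0.327, 0.945, 0.01], [0.945, 0.327, -0.008], [-0.011, 0.007, -1.0]]
force: [2.0, -9.1, 9.1]
opening: 0.63
grasp_force: 5.9
```

Request:
move_arm:
  increments:
    - {"xyz": [3, 0, 0], "roll": 0, "grip": 63}
    - {"xyz": [3, 0, 0], "roll": 0, "grip": 63}
    - {"xyz": [3, 0, 0], "roll": 0, "grip": 63}
    - {"xyz": [3, 0, 0], "roll": 0, "grip": 63}

```text
time_s: 6.47
position: [0.5902, -0.104, 0.0364]
tcp_rot: [[-0.327, 0.945, 0.011], [0.945, 0.327, -0.008], [-0.011, 0.007, -1.0]]
force: [1.7, -9.3, 9.4]
opening: 0.63
grasp_force: 6.0
```

Request:
move_arm:
  increments:
    - {"xyz": [3, 0, 0], "roll": 0, "grip": 63}
    - {"xyz": [3, 0, 0], "roll": 0, "grip": 63}
    - {"xyz": [3, 0, 0], "roll": 0, "grip": 63}
    - {"xyz": [0, 0, 0], "roll": 0, "grip": 63}

```text
time_s: 6.8
position: [0.5871, -0.0948, 0.0365]
tcp_rot: [[-0.327, 0.945, 0.01], [0.945, 0.327, -0.008], [-0.01, 0.007, -1.0]]
force: [2.6, -7.5, 9.4]
opening: 0.63
grasp_force: 5.6
```

Request:
move_arm:
  increments:
    - {"xyz": [3, 0, 0], "roll": 0, "grip": 63}
    - {"xyz": [3, 0, 0], "roll": 0, "grip": 63}
    - {"xyz": [3, 0, 0], "roll": 0, "grip": 63}
    - {"xyz": [0, 0, 0], "roll": 0, "grip": 63}

```text
time_s: 7.13
position: [0.5847, -0.0873, 0.0365]
tcp_rot: [[-0.326, 0.945, 0.011], [0.945, 0.326, -0.009], [-0.012, 0.008, -1.0]]
force: [2.3, -11.6, 9.7]
opening: 0.63
grasp_force: 8.5
```

Request:
move_arm:
  increments:
    - {"xyz": [1.5, 0, 0], "roll": 0, "grip": 63}
    - {"xyz": [1.5, 0, 0], "roll": 0, "grip": 63}
    - {"xyz": [0, 0, 0], "roll": 0, "grip": 63}

```text
time_s: 7.38
position: [0.5847, -0.0872, 0.0366]
tcp_rot: [[-0.326, 0.945, 0.013], [0.945, 0.327, -0.012], [-0.016, 0.009, -1.0]]
force: [1.9, -18.6, 8.5]
opening: 0.63
grasp_force: 10.7
```

Request:
move_arm:
  increments:
    - {"xyz": [2, 0, 0.5], "roll": 0, "grip": 63}
    - {"xyz": [2, 0, 0], "roll": 0, "grip": 63}
    - {"xyz": [0, 0, 0], "roll": 0, "grip": 63}

```text
time_s: 7.63
position: [0.5848, -0.0869, 0.0366]
tcp_rot: [[-0.326, 0.945, 0.016], [0.945, 0.326, -0.017], [-0.021, 0.01, -1.0]]
force: [0.6, -29.1, 8.0]
opening: 0.631
grasp_force: 15.7
```

```bash
python3 - <<'E'
from h import *
n="scene";p0=np.load("p_scene.npy");d0=np.load("d_scene.npy")
p,d=bot.capture(n);a=np.radians(18.9);R=np.array([[np.cos(a),-np.sin(a)],[np.sin(a),np.cos(a)]]);o=np.array([595,-50.5])
for P,D in((p0,d0),(p,d)):
    h=cv2.cvtColor(P,cv2.COLOR_RGB2HSV);H,S,V=[h[...,i] for i in range(3)]
    m=((H<8)|(H>172))&(S>140)&(V>70);m[:210]=0;m[290:]=0;m[:,:225]=0;m[:,345:]=0
    W=pts(n,m,D);q=np.c_[(W[:,:2]*1000-o)@R,W[:,2]*1000]
    print(len(q),np.median(q,0).round(1),np.percentile(q[:,1],[5,50,75,95]).round(1))
print(bot.read_state()["force"])
cv2.imwrite("pics/c2.png",cv2.resize(p[190:310,215:375,::-1],(640,480),interpolation=cv2.INTER_CUBIC))
E
```

```text
119 [  8.2 -55.7  52.4] [-59.8 -55.7 -54.  -52.2]
141 [ 9.1 -9.5 49.7] [-14.2  -9.5  -8.1  -5.9]
[  0.81685361 -29.02823276   8.9768692 ]
```

View pics/c2.png

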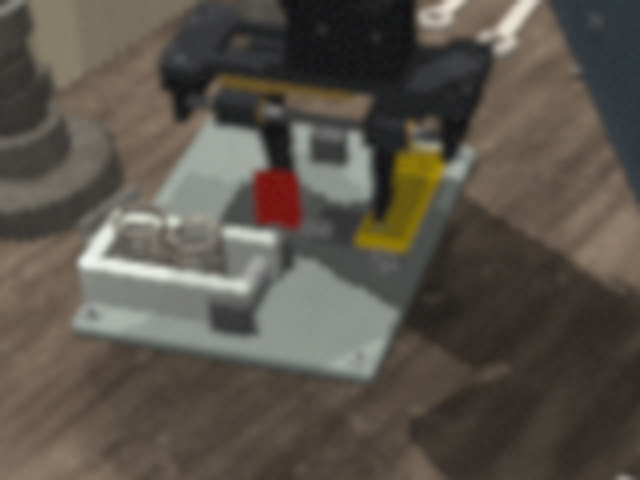

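The handle has moved 46 mm and the force is rising against the end stop, so the bolt is home. In the crop the handle is at (278, 200), with one finger behind it and the other still on the bar. I'll relax the push, then lift away.

Request:
move_arm:
  increments:
    - {"xyz": [-4, 0, 0], "roll": 0, "grip": 63}
    - {"xyz": [-4, 0, 0], "roll": 0, "grip": 63}
    - {"xyz": [-2, 0, 0], "roll": 0, "grip": 63}
    - {"xyz": [0, 0, 0], "roll": 0, "grip": 63}

```text
time_s: 8.02
position: [0.5847, -0.0873, 0.0363]
tcp_rot: [[-0.324, 0.946, 0.009], [0.946, 0.324, -0.003], [-0.006, 0.007, -1.0]]
force: [2.0, -1.5, 15.0]
opening: 0.628
grasp_force: 7.7
```

Request:
move_arm:
  increments:
    - {"xyz": [0, 0, -4], "roll": 0, "grip": 63}
    - {"xyz": [0, 0, -6], "roll": 0, "grip": 63}
    - {"xyz": [0, 0, -10], "roll": 0, "grip": 63}
    - {"xyz": [0, 0, -20], "roll": 0, "grip": 63}
    - {"xyz": [0, 0, -30], "roll": 0, "grip": 63}

```text
time_s: 8.43
position: [0.5786, -0.0851, 0.1012]
tcp_rot: [[-0.324, 0.946, -0.006], [0.946, 0.324, 0.002], [0.004, -0.005, -1.0]]
force: [0.7, -0.4, 0.1]
opening: 0.63
grasp_force: 0.0
```

Request:
move_arm:
  increments:
    - {"xyz": [-20, 0, -25], "roll": 0, "grip": 63}
    - {"xyz": [-25, 0, -20], "roll": 0, "grip": 63}
    - {"xyz": [-25, 0, -10], "roll": 0, "grip": 63}
    - {"xyz": [-20, 0, 0], "roll": 0, "grip": 63}
    - {"xyz": [0, 0, 0], "roll": 0, "grip": 63}

```text
time_s: 8.85
position: [0.6119, -0.1746, 0.1593]
tcp_rot: [[-0.322, 0.947, 0.004], [0.947, 0.322, -0.003], [-0.005, 0.003, -1.0]]
force: [0.7, -0.5, 0.5]
opening: 0.63
grasp_force: 0.0
```

```bash
python3 - <<'E'
from h import *
n="scene";p,d=bot.capture(n);a=np.radians(18.9);R=np.array([[np.cos(a),-np.sin(a)],[np.sin(a),np.cos(a)]]);o=np.array([595,-50.5])
for P,D in((np.load("p_scene.npy"),np.load("d_scene.npy")),(p,d)):
    h=cv2.cvtColor(P,cv2.COLOR_RGB2HSV);H,S,V=[h[...,i] for i in range(3)]
    for m in(((H<8)|(H>172))&(S>140)&(V>70),(H>20)&(H<35)&(S>150)&(V>90)):
        m[:210]=0;m[290:]=0;m[:,:225]=0;m[:,345:]=0
        W=pts(n,m,D);q=np.c_[(W[:,:2]*1000-o)@R,W[:,2]*1000]
        print(len(q),np.median(q,0).round(1),np.percentile(q[:,2],[50,75,90]).round(1))
s=bot.read_state();print(s["time_s"],s["position"],s["force"])
cv2.imwrite("pics/c3.png",cv2.resize(p[190:310,215:375,::-1],(640,480),interpolation=cv2.INTER_CUBIC))
E
```

```text
119 [  8.2 -55.7  52.4] [52.4 61.1 65.8]
362 [-60.6 -47.4  46.3] [46.3 47.3 48.3]
125 [ 7.6 -9.8 51.9] [51.9 60.9 65.5]
361 [-61.8 -47.6  46.3] [46.3 47.4 48.5]
8.9 [ 0.61019632 -0.17209162  0.15824167] [ 0.22939472  0.83491278 -0.29792953]
```

View pics/c3.png

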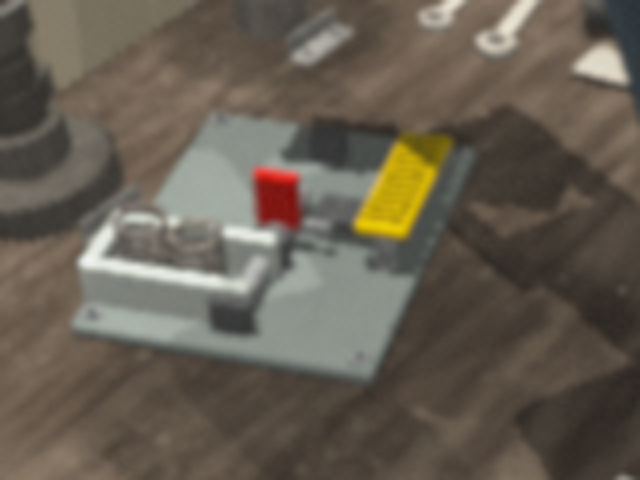

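The handle is home at (278, 200), the yellow bar is back up at its first height (405, 185), and the springs are where they were.

```bash
python3 -c "
from rig import bot
print(bot.hand_in())"
```

```text
the job is handed in; nothing more can be done
None
```

The gate is closed and handed in: the bolt slid about 46 mm to its end stop with the catch held down, the catch has sprung back up behind it, the springs look unmoved, and the hand is clear.

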